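Lock the sprung set-up plate level

ROBOT

A 6-joint arm with a two-finger parallel gripper is mounted at the origin on the work surface. World frame = base frame: x ahead of the robot, y to its left, z up, the work surface at z = 0. Lengths are in m, angles in rad, forces in N, time in s.
With the tool pointing down it reaches from about 0.35 to 0.975 m from the base axis. Payload 4.9 kg.
Tool frame: the origin (TCP) lies at the very end of the fingers, on their centre line; the grasp point (between the pads) lies 19 mm behind it; z points along the fingers, x is the direction in which the jaws open and shut, and the axes are right-handed (so a half turn about z gives the same grasp; the last joint's range is limited). The gripper opens to 85 mm and grips with 20 to 120 N. Pads are 22 mm wide; open, the fingers measure 114 mm over their backs; the gripper's body (76 mm by 85 mm) begins 54 mm behind the grasp point. The pads swing forward as they close: fully open they stand 13 mm farther back than shut.
Start: joints at [-0.119, 0.053, 1.613, -0, 1.476, -0.119], TCP at [0.625, 0, 0.231] pointing down, gripper open.
Joint ranges: [-3.01, 3.01], [-1.01, 2.22], [0.06, 2.58], [-1.02, 4.17], [0.09, 2.62], [-3.14, 3.14]. Speed limits (rad/s): [2.57, 2.57, 3.14, 3.14, 3.14, 3.14].

INTERFACE

Orientations are given as a unit quaternion [w, x, y, z].
In Python, from plant import * gives the robot as it stands.
- The arm moves only by the shell command python3 -m inch 'ROWS'. ROWS is text: rows parted by semicolons, each of 7 numbers parted by spaces: the shift along the tool's x, y, z in m, then the turn, a rotation vector about the tool's x, y, z in rad, then the closure, from 0 (fully open) to 1 (shut). A call has 1 to 10 rows; each row shifts and turns the commanded pose from where the row before left it, along the tool's axes as they then stand; what a row does not reach is not made up. A row lasts 1/12 s, in which the tool goes at most 41.7 mm and 7.16 degrees, less where a joint would pass 70% of its speed; a pose out of reach is approached as far as the arm can. A call with a gripper value outside its range is refused whole. The fingers move at their own pace and stop on an object; the grip force is fixed at half the most. Time passes only in rows, so rows that do not move let the fingers close. It gives the time, the measured TCP pose, the force and the opening at its end, in the units of the state.
- state(): the state, without advancing time (a new reading comes with each control period).
- grab_frame(name): name is "scene" or "side" or "wrist"; returns the picture (400x640x3 uint8, blue, green, red); there is no depth.
- camera_info(name): a dict with "vertical_fov" (degrees; the focal length in pixels is half the picture's height over the tangent of half this angle, whatever the lens; pixels are square), "cx", "cy" (the principal point, pixels), "origin" and "rotation" of the camera in the world. Camera axes: x right, y down, z forward; pixel columns grow to the right and rows downward; lengths in m; the calibration is good to about 2 mm. The wrist camera is an equidistant fisheye: a pixel r from the principal point sees the ray r / f radians off the axis. A picture is of the moment at which its call begins: read the wrist's pose just before it. camera_info takes no time and is no camera call; for the wrist camera it gives the pose at the moment of the call.
- job_done(): hands the job in, once; it reports no verdict.
The state is a dict: "time": time; "joint_pos": joint angles; "joint_vel": joint speeds; "joint_efforts": joint torques, N m; "tool_pos": TCP position; "tool_rot": TCP orientation; "contact_force": force on the tool from outside, world axes, zero at the start; "ft_torque": the same for the moment, N m; "gripper_width": opening from 0.0 (shut) to 1.0 (fully open).
Only numpy, scipy, OpenCV 4.12 (cv2) and the standard library are available. Lean on these libraries where they do the work, as an engineer would, in place of code of your own. Each camera call takes 0.05 s, during which the arm holds its last target.

TASK

The hinged set-up plate on the welding bench has sprung up: push it gently down until it lies level, keep it down and push its bolt by the upright tab home through the keeper until you feel it seat on the pad hidden in the end cup, so that the plate stays level when you let go. Never press or shove any part of the fixture with more than 20 N nor the bolt on its pad with more than 8 N, and leave the hammer, the can and the steel block where they are.

Things in the scene. Friction and masses are not known exactly. Their poses are not given: they have to be found in the camera images.
- fixture: the whole tilt fixture, bolted to the bench: dark steel base slab 220 (x) by 250 (y) by 12 mm, origin at the centre of its underside on the bench; x points from the plate's free edge to its hinge, y from the bolt's tab to the keeper, z up. The hinge pin runs along y through (90, 0, 48) mm of this frame.
- tilt_plate (a joint): angle (rad) of the aluminium tilt plate (200 mm along y, 180 mm from pin to free edge, 8 mm thick) above level. 0 = level, its upper face 52 mm above the bench; at -0.01 it lands on a hard stop; its spring holds it up at about 0.24. To hold it takes about 1 to 8 N at 155 mm from the pin, most when level. Its upper face lies 4 mm above the pin's centre.
- lock_bolt: the lock bolt on the tilt plate, origin on its axis, 12 mm above the plate, below its push tab. In the fixture's frame its y is its travel to the keeper: 0 to 4 mm when drawn. It slides with about 3 N of friction and stays where it is left. It is home when it presses on the rubber pad in the end cup, anywhere from 14 to 42 mm of travel: only felt, as a rise of the push by 3 N per mm.
- tab_top (a point): centre of the top of the bolt's upright steel push tab, 30 mm (along the plate's length) by 8 mm (along the bolt), standing 38 mm above the plate's face, 155 mm from the pin; it moves with bolt and plate. From the tab the rod leads only towards the keeper, into a barrel 25 mm high, 49 mm from the drawn tab; on the tab's other side the plate's face is bare for 95 mm: room to press with fingertips.
- edge_mid (a point): middle of the plate's free edge, on the upper face, 180 mm from the hinge pin; moves with the plate.
- keeper_hole (a point): mouth centre of the hole in the keeper, an upright steel plate on the base beside the tilt plate, 56 mm wide, 12 mm thick, top 125 mm above the bench. Hole 20 mm wide, 16 mm high, centre 64 mm above the bench, for the 12 mm round bolt, whose tip is 9 mm away when drawn: it enters only with the plate level, to 2 mm of height there; else it butts on the solid keeper.
- end_cup: closed dark steel cup, 36 by 44 by 36 mm, on the keeper's far side, origin at the middle of the face on the keeper. It hides a fixed screw with a rubber pad on which the bolt ends; how deep it is set cannot be seen and differs each time.
- hammer: bystander: hand hammer lying on the bench beyond the hinge, about 260 mm long; origin under its middle.
- spray_can: bystander: upright can, 56 mm across, 130 mm high, beside the fixture; origin at the centre of its foot.
- dolly: bystander: dark steel panel-beating block, 60 by 85 by 30 mm, beside the fixture; origin at the centre of its underside.

How it is judged:
On the way, in this order (a step that is already met when the one before it is completed fails the run):
1. the plate is held down level (within 0.02 rad) with the bolt not yet home (travel under 12 mm) (value of joint tilt_plate below 0.02 rad and y of lock_bolt in the frame of fixture below 0.012 m), for 0.1 s.
2. the bolt is pushed home through the keeper: it presses on the pad in the end cup with over 3 N, the plate level (value of joint tilt_plate below 0.025 rad and y of lock_bolt in the frame of fixture above 0.012 m and contact force between lock_bolt and end_cup above 3 N), for 0.1 s.
At the end, for the whole second after the job is handed in: the plate rests within 0.025 rad of level, held by the bolt alone, which is through the keeper (travel over 12 mm) and still rests on the pad in the end cup (over 0.3 N) (value of joint tilt_plate below 0.025 rad and y of lock_bolt in the frame of fixture above 0.012 m and contact force between lock_bolt and end_cup above 0.3 N and velocity of joint tilt_plate below 0.05 rad/s); the robot touches nothing.
It fails at once if the bolt is pressed on the pad in the end cup with more than 8 N (contact force between lock_bolt and end_cup above 8 N).
It fails at once if the robot presses on any part of the fixture with more than 20 N (contact force between any of the fingers, the arm and fixture above 20 N).
It fails at once if the hammer, the can or the steel block is moved by more than 20 mm or the can is tipped (distance of any of hammer, spray_can, dolly from where it was at the start of the episode above 0.02 m or angle between spray_can's own z axis and vertical above 0.3 rad).
It also fails if it takes over 67 s, if anything falls off the work surface, if the arm or the gripper's body presses on something with over 40 N, if the wrist force passes 120 N, or if a joint passes its speed limit or range.

## Working session

There is one attempt and no reset: what is moved stays moved. The work goes in short steps, Python scripts to look and compute and a shell command to move; the robot and the scene stay as the last step left them, time stands still between calls to the robot, and variables do not carry over. Pictures are saved under pics/ and viewed, and the job is handed in when it is done.

```bash
ls; mkdir -p pics; python3 - <<'E'
from plant import *
import cv2
s=state(); print(s)
for n in("scene","side","wrist"):
    print(n,camera_info(n)); cv2.imwrite(f"pics/{n}0.png",grab_frame(n))
E
```

```text
pics
{'time': 0.0, 'joint_pos': array([-1.18998322e-01,  5.33358480e-02,  1.61431178e+00,  5.59040640e-06,
        1.47604394e+00, -1.19004277e-01]), 'joint_vel': array([ 0.00114393,  0.00106052, -0.00138083,  0.00017875, -0.00094809,
       -0.00070174]), 'joint_efforts': array([ 2.70554956e-04, -3.93670499e+01, -3.70175600e+01, -1.62778279e-04,
        6.93513779e-03, -6.06393527e-06]), 'tool_pos': array([6.24357449e-01, 7.98565991e-05, 2.30065454e-01]), 'tool_rot': array([-1.27354692e-04,  9.99999449e-01,  2.70988029e-06, -1.04170283e-03]), 'contact_force': array([-0.66949545,  0.48421798,  1.02511111]), 'ft_torque': array([-0.02951148,  0.02242221, -0.0461102 ]), 'gripper_width': 0.9997870399545404}
scene {'vertical_fov': 47.54533372289383, 'cx': 320.3018921903155, 'cy': 197.25718914803392, 'origin': array([ 1.11319504, -0.6681718 ,  0.69694385]), 'rotation': array([-0.43587   ,  0.85198145,  0.25457924, -0.13904803])}
side {'vertical_fov': 57.65766483814686, 'cx': 316.4287522356677, 'cy': 199.39557683937136, 'origin': array([ 0.2222309 , -0.56664391,  0.53237363]), 'rotation': array([-0.47898789,  0.83508224, -0.23985203,  0.12521686])}
wrist {'vertical_fov': 65.70646984690485, 'cx': 318.2516493897275, 'cy': 198.39314425068852, 'origin': array([0.62378135, 0.0680842 , 0.37269921]), 'rotation': array([ 1.34175125e-01,  9.90957254e-01,  6.04679125e-04, -6.24858297e-04])}
```

View pics/scene0.png

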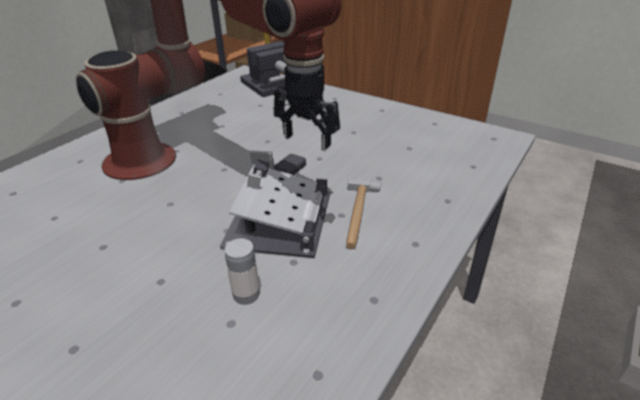

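View pics/side0.png

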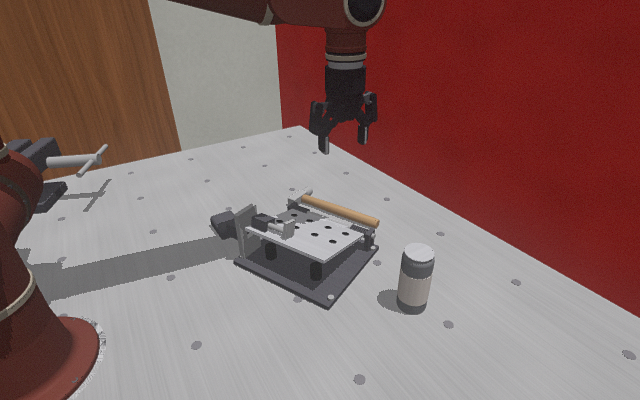

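View pics/wrist0.png

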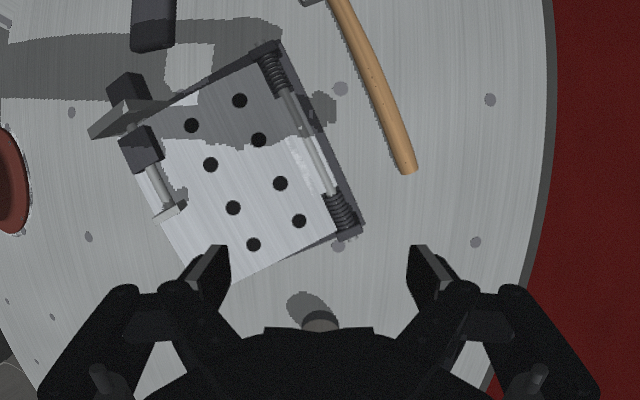

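```bash
python3 - <<'E'
import cv2
def crop(n,x0,y0,x1,y1,k):
    im=cv2.imread(f"pics/{n}0.png")[y0:y1,x0:x1]
    im=cv2.resize(im,None,fx=k,fy=k,interpolation=cv2.INTER_CUBIC)
    for x in range((x0+19)//20*20,x1,20):
        cv2.line(im,((x-x0)*k,0),((x-x0)*k,6),(0,0,255),1);cv2.putText(im,str(x),((x-x0)*k+2,16),0,.38,(0,0,255),1)
    for y in range((y0+19)//20*20,y1,20):
        cv2.line(im,(0,(y-y0)*k),(6,(y-y0)*k),(0,0,255),1);cv2.putText(im,str(y),(8,(y-y0)*k+4),0,.38,(0,0,255),1)
    cv2.imwrite(f"pics/{n}0c.png",im)
crop("scene",215,140,345,265,6)
crop("side",205,180,390,320,4)
crop("wrist",80,30,380,300,2)
im=cv2.imread("pics/wrist0.png")
E
```

```text
(no output)
```

View pics/scene0c.png

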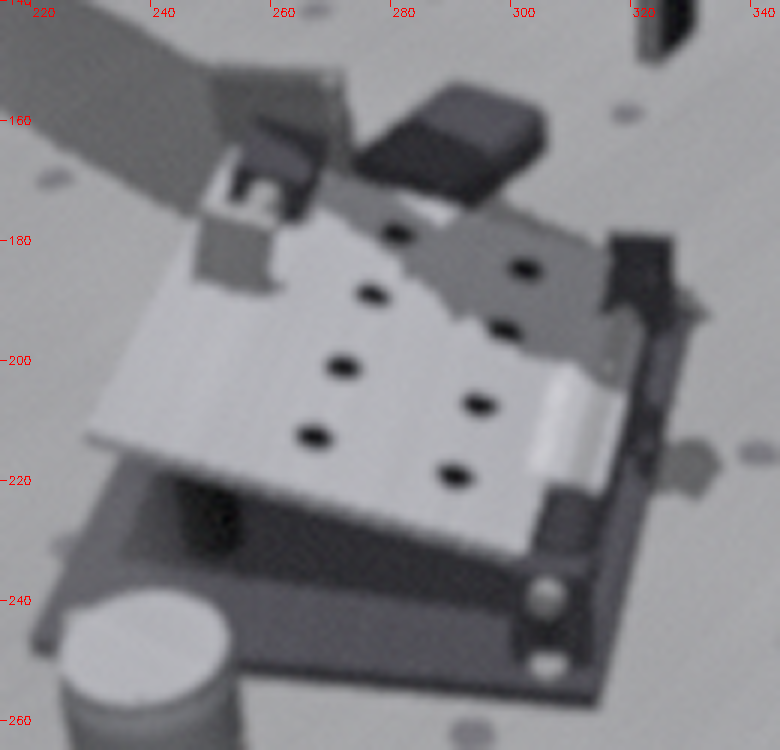

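View pics/side0c.png

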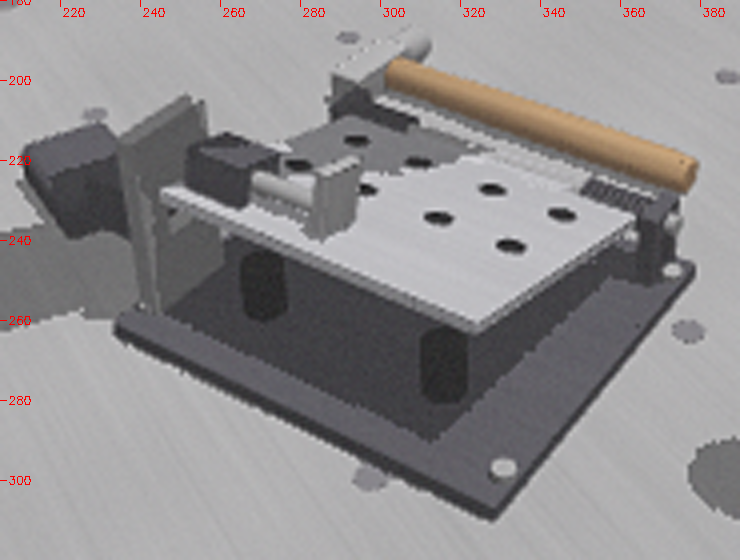

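View pics/wrist0c.png

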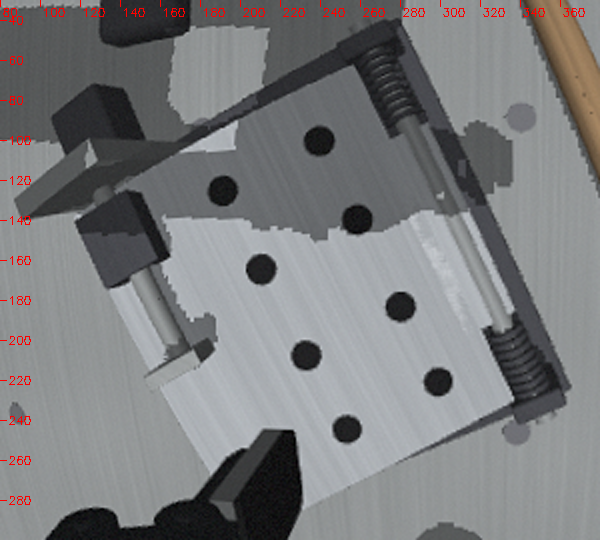

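```bash
cat > h.py <<'E'
import numpy as np
from scipy.spatial.transform import Rotation as R
def proj(P,c,fish=False):
    q=c["rotation"]; r=R.from_quat([q[1],q[2],q[3],q[0]])
    p=r.inv().apply(np.atleast_2d(P)-c["origin"]); f=200/np.tan(np.radians(c["vertical_fov"])/2)
    if fish:
        th=np.arctan2(np.hypot(p[:,0],p[:,1]),p[:,2]); k=f*th/np.hypot(p[:,0],p[:,1])
    else: k=f/p[:,2]
    return np.c_[c["cx"]+k*p[:,0],c["cy"]+k*p[:,1]]
def plate(pts,th): # plate pts: (dist from pin, y, height above upper face) mm -> fixture mm
    a=np.atleast_2d(pts).astype(float); d=a[:,0];h=a[:,2]+4
    return np.c_[90-d*np.cos(th)+h*np.sin(th), a[:,1], 48+d*np.sin(th)+h*np.cos(th)]
def world(p,x):
    c,s=np.cos(x[2]),np.sin(x[2]); p=np.atleast_2d(p)/1000
    return np.c_[x[0]+c*p[:,0]-s*p[:,1],x[1]+s*p[:,0]+c*p[:,1],p[:,2]]
E
cat > fit.py <<'E'
from plant import *; from h import *
from scipy.optimize import least_squares
C={n:camera_info(n) for n in("scene","side","wrist")}
F=[("side",(-110,-125,0),(328,309.5)),("side",(-110,125,0),(234.2,263.5)),("side",(110,-125,12),(378.2,246.2)),
("wrist",(110,-125,0),(365,223.5)),("wrist",(110,125,0),(282.5,42.5)),("scene",(110,-125,0),(315,257.5)),("scene",(-110,-125,0),(220.3,248.9))]
Pl=[("side",(180,-100,0),(324.5,261.5)),("side",(180,100,0),(245,227.5)),("scene",(180,-100,0),(229.5,212.5))]
def res(x):
    o=[]
    for n,p,uv in F: o.append(proj(world(p,x),C[n],n=="wrist")[0]-uv)
    for n,p,uv in Pl: o.append(proj(world(plate(p,x[3]),x),C[n],n=="wrist")[0]-uv)
    return np.array(o).ravel()
s=least_squares(res,[.55,0,.4,.24]); print(s.x); print(res(s.x).reshape(-1,2).round(1))
np.save("pose.npy",s.x); x=s.x
for nm,p in(("tab",(155,0,38)),("edge",(180,0,0)),("tabfoot",(155,0,0))):
    for t in (x[3],0): 
        w=world(plate(p,t),x); print(nm,w.round(4),proj(w,C["wrist"],True).round(1),proj(w,C["side"]).round(1))
# tab top corners with y unknown
for y in(-60,-40,-20,0): print(y,proj(world(plate([(155-15,y-4,38),(155+15,y-4,38),(155+15,y+4,38),(155-15,y+4,38)],x[3]),x),C["wrist"],True).round(1).tolist())
E
python3 fit.py
```

```text
[0.53239357 0.00063118 0.42731028 0.22205277]
[[ 0.1  1.1]
 [-0.5 -0.2]
 [ 1.3 -1.1]
 [ 0.4 -0.6]
 [ 0.  -1.7]
 [-0.5  2.2]
 [-0.8  1.2]
 [-0.6 -0.4]
 [-0.2  0.1]
 [-1.2  0.1]]
tab [[ 0.4851 -0.0209  0.1231]] [[169.1 219. ]] [[290.8 222.2]]
tab [[ 0.4732 -0.0263  0.09  ]] [[173.6 213.4]] [[287.8 238.8]]
edge [[ 0.4553 -0.0345  0.0915]] [[159.6 220.9]] [[281.7 243.2]]
edge [[ 0.4505 -0.0367  0.052 ]] [[171.5 211.5]] [[281.4 260.2]]
tabfoot [[ 0.4775 -0.0244  0.086 ]] [[178.5 210.5]] [[289.4 239.2]]
tabfoot [[ 0.4732 -0.0263  0.052 ]] [[187.5 203.1]] [[288.9 253.5]]
-60 [[215.6, 269.8], [190.3, 282.1], [186.0, 275.5], [211.4, 262.9]]
-40 [[205.1, 252.4], [179.6, 265.3], [175.4, 258.4], [200.9, 245.3]]
-20 [[194.6, 234.4], [169.0, 247.8], [164.8, 240.6], [190.4, 227.0]]
0 [[184.2, 215.7], [158.6, 229.6], [154.4, 222.3], [180.1, 208.1]]
```

```bash
python3 - <<'E'
from plant import *; from h import *
from scipy.optimize import least_squares
C={n:camera_info(n) for n in("scene","side")}
r=lambda x:np.r_[proj([x[0],x[1],.13],C["scene"])[0]-(239,248),proj([x[0],x[1],.13],C["side"])[0]-(418.5,252)]
s=least_squares(r,[.6,-.1]);print("can",s.x,r(s.x))
x=np.load("pose.npy")
print("hover/press",world([(-65,-30,52)],x))
T=world([(-65,-30,160)],x)[0]
a=x[2]; st=state(); d=T-st["tool_pos"]; print(d)
# tool axes after turning: x=(c,s,0), y=(s,-c,0), z down
c,s_=np.cos(a),np.sin(a)
print("after-turn shift",d@[c,s_,0],d@[s_,-c,0],-d[2])
E
```

```text
can [ 0.62629325 -0.23010013] [-0.85254522 -0.2784949   0.36350246 -1.23544097]
hover/press [[ 0.48567086 -0.05360892  0.052     ]]
[-0.13883683 -0.05368209 -0.07032223]
after-turn shift -0.14860031280250477 -0.008682182122835856 0.07032223107763189
```

```bash
python3 -m inch '0 0 0 0 0 -0.107 1;0 0 0 0 0 -0.107 1;0 0 0 0 0 -0.107 1;0 0 0 0 0 -0.106 1;-0.037 -0.002 0 0 0 0 1;-0.037 -0.002 0.01 0 0 0 1;-0.037 -0.002 0.02 0 0 0 1;-0.037 -0.002 0.02 0 0 0 1;0 0 0.02 0 0 0 1;0 0 0 0 0 0 1'
cat > st.py <<'E'
from plant import *; from h import *
x=np.load("pose.npy"); s=state(); a=x[2]
p=s["tool_pos"]-[x[0],x[1],0]; c,n=np.cos(a),np.sin(a)
f=s["contact_force"]
q=s["tool_rot"]; M=R.from_quat([q[1],q[2],q[3],q[0]]).as_matrix()
print("t",round(s["time"],2),"fix mm",(1000*np.array([c*p[0]+n*p[1],-n*p[0]+c*p[1],p[2]])).round(2),"F fix",np.round([c*f[0]+n*f[1],-n*f[0]+c*f[1],f[2]],2),"tq",s["ft_torque"].round(2),"w",round(s["gripper_width"],3),"tilt err",(M[:,2]).round(4),"yaw",round(np.arctan2(M[1,0],M[0,0])-a,4))
E
python3 st.py; python3 - <<'E'
from plant import *; import cv2
cv2.imwrite("pics/w1.png",grab_frame("wrist")); cv2.imwrite("pics/s1.png",cv2.resize(grab_frame("side")[120:320,180:420],None,fx=3,fy=3))
E
```

```text
time: 0.98
tool_pos: [0.4831, -0.0533, 0.1564]
tool_rot: [-0.002, 0.977, 0.211, -0.004]
contact_force: [-1.5, 0.2, -0.9]
gripper_width: -0.001
t 0.98 fix mm [-67.23 -28.61 156.36] F fix [-1.25  0.78 -0.86] tq [-0.02  0.04  0.04] w -0.001 tilt err [-0.0084  0.0023 -1.    ] yaw -0.002
```

View pics/w1.png

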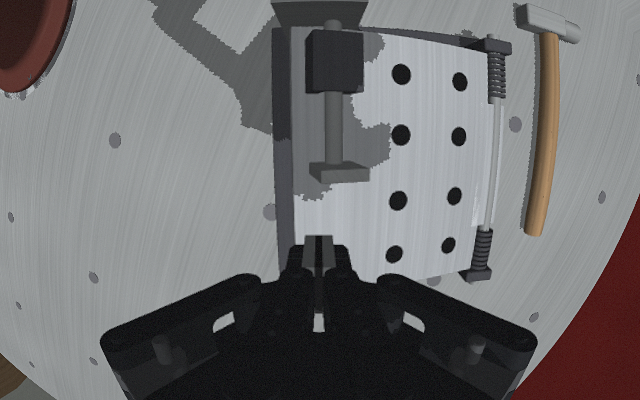

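View pics/s1.png

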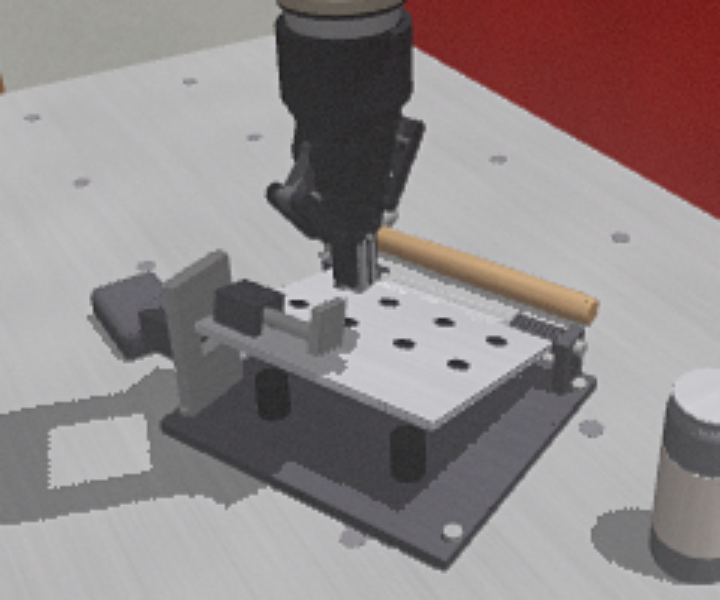

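```bash
python3 -m inch '0 0 0.01 0 0 0 1;0 0 0.01 0 0 0 1;0 0 0.01 0 0 0 1;0 0 0.01 0 0 0 1;0 0 0.008 0 0 0 1;0 0 0.005 0 0 0 1;0 0 0 0 0 0 1;0 0 0 0 0 0 1;0 0 0 0 0 0 1'; python3 st.py; python3 -m inch '0 0 0 0 0 0 1'; python3 st.py
```

```text
time: 1.83
tool_pos: [0.488, -0.0538, 0.1091]
tool_rot: [0.0, 0.977, 0.212, 0.0]
contact_force: [0.3, 0.3, 0.2]
gripper_width: 0.002
t 1.83 fix mm [-62.95 -31.17 109.15] F fix [0.38 0.18 0.23] tq [0.03 0.03 0.01] w 0.002 tilt err [ 7.e-04 -2.e-04 -1.e+00] yaw -0.0004
time: 1.92
tool_pos: [0.4882, -0.0539, 0.1095]
tool_rot: [0.0, 0.977, 0.212, 0.001]
contact_force: [-0.4, -1.1, 0.1]
gripper_width: 0.006
t 1.92 fix mm [-62.82 -31.28 109.46] F fix [-0.81 -0.88  0.12] tq [ 0.02 -0.04  0.01] w 0.006 tilt err [ 1.3e-03 -3.0e-04 -1.0e+00] yaw -0.0003
```

```bash
python3 -m inch '-0.002 0 0.005 0 0 0 1;0 0 0.005 0 0 0 1;0 0 0.004 0 0 0 1;0 0 0.002 0 0 0 1;0 0 0.002 0 0 0 1;0 0 0 0 0 0 1'; python3 st.py; python3 -m inch '0 0 0.002 0 0 0 1;0 0 0.002 0 0 0 1;0 0 0 0 0 0 1'; python3 st.py;  python3 -m inch '0 0 0.002 0 0 0 1;0 0 0.002 0 0 0 1;0 0 0 0 0 0 1'; python3 st.py
```

```text
time: 2.42
tool_pos: [0.4856, -0.0545, 0.0905]
tool_rot: [-0.0, 0.977, 0.212, -0.0]
contact_force: [-1.7, 0.1, 3.3]
gripper_width: -0.0
t 2.42 fix mm [-65.42 -30.82  90.45] F fix [-1.48  0.82  3.25] tq [ 0.04  0.24 -0.01] w -0.0 tilt err [-8.e-04  1.e-04 -1.e+00] yaw -0.0003
time: 2.67
tool_pos: [0.4861, -0.0548, 0.0867]
tool_rot: [0.0, 0.977, 0.212, 0.0]
contact_force: [-0.3, -0.2, 3.2]
gripper_width: -0.001
t 2.67 fix mm [-65.09 -31.23  86.73] F fix [-0.39 -0.03  3.24] tq [-0.14  0.11  0.01] w -0.001 tilt err [ 6.e-04 -6.e-04 -1.e+00] yaw -0.0002
time: 2.92
tool_pos: [0.486, -0.0548, 0.0825]
tool_rot: [0.0, 0.977, 0.212, 0.0]
contact_force: [-0.7, -1.3, 1.7]
gripper_width: -0.001
t 2.92 fix mm [-65.22 -31.22  82.5 ] F fix [-1.18 -0.87  1.72] tq [-0.27  0.07  0.07] w -0.001 tilt err [ 4.e-04 -6.e-04 -1.e+00] yaw -0.0003
```

```bash
python3 -m inch '0 0 0.003 0 0 0 1;0 0 0.003 0 0 0 1;0 0 0.003 0 0 0 1;0 0 0.003 0 0 0 1;0 0 0 0 0 0 1'; python3 st.py; python3 -m inch '0 0 0.003 0 0 0 1;0 0 0.003 0 0 0 1;0 0 0.003 0 0 0 1;0 0 0.002 0 0 0 1;0 0 0.002 0 0 0 1;0 0 0 0 0 0 1;0 0 0 0 0 0 1'; python3 st.py
```

```text
time: 3.33
tool_pos: [0.4856, -0.0547, 0.07]
tool_rot: [0.0, 0.977, 0.212, -0.0]
contact_force: [-0.7, -2.0, 4.8]
gripper_width: -0.002
t 3.33 fix mm [-65.48 -30.96  70.03] F fix [-1.42 -1.5   4.77] tq [-0.32  0.29  0.01] w -0.002 tilt err [-5.e-04 -3.e-04 -1.e+00] yaw -0.0003
time: 3.92
tool_pos: [0.4853, -0.0549, 0.0576]
tool_rot: [0.0, 0.977, 0.212, -0.001]
contact_force: [-4.0, -2.6, 6.1]
gripper_width: 0.002
t 3.92 fix mm [-65.82 -31.    57.62] F fix [-4.66 -0.68  6.06] tq [-0.48  0.61 -0.03] w 0.002 tilt err [-1.6e-03 -6.0e-04 -1.0e+00] yaw -0.0002
```

```bash
python3 -m inch '0 0 0.001 0 0 0 1;0 0 0.001 0 0 0 1;0 0 0 0 0 0 1;0 0 0 0 0 0 1'; python3 st.py
```

```text
time: 4.25
tool_pos: [0.4855, -0.0548, 0.0558]
tool_rot: [0.0, 0.977, 0.212, -0.001]
contact_force: [-3.5, -2.4, 5.9]
gripper_width: -0.001
t 4.25 fix mm [-65.67 -30.99  55.78] F fix [-4.16 -0.69  5.92] tq [-0.39  0.64  0.  ] w -0.001 tilt err [-1.3e-03 -5.0e-04 -1.0e+00] yaw -0.0002
```

```bash
python3 -m inch '0 0 0.001 0 0 0 1;0 0 0.001 0 0 0 1;0 0 0 0 0 0 1;0 0 0 0 0 0 1'; python3 st.py; python3 -m inch '0 0 0.001 0 0 0 1;0 0 0 0 0 0 1;0 0 0 0 0 0 1'; python3 st.py;python3 -m inch '0 0 0.0005 0 0 0 1;0 0 0 0 0 0 1;0 0 0 0 0 0 1'; python3 st.py
```

```text
time: 4.58
tool_pos: [0.4854, -0.0548, 0.0538]
tool_rot: [0.0, 0.977, 0.212, -0.001]
contact_force: [-4.4, -3.2, 6.1]
gripper_width: -0.002
t 4.58 fix mm [-65.76 -31.01  53.79] F fix [-5.34 -1.1   6.15] tq [-0.48  0.65 -0.03] w -0.002 tilt err [-1.5e-03 -6.0e-04 -1.0e+00] yaw -0.0002
time: 4.83
tool_pos: [0.4854, -0.0548, 0.0528]
tool_rot: [0.0, 0.977, 0.212, -0.001]
contact_force: [-3.1, -1.8, 6.4]
gripper_width: 0.001
t 4.83 fix mm [-65.72 -30.99  52.83] F fix [-3.59 -0.31  6.36] tq [-0.47  0.69 -0.04] w 0.001 tilt err [-1.5e-03 -5.0e-04 -1.0e+00] yaw -0.0002
time: 5.08
tool_pos: [0.4855, -0.0548, 0.0524]
tool_rot: [0.0, 0.977, 0.212, -0.001]
contact_force: [-4.4, -1.9, 6.8]
gripper_width: 0.004
t 5.08 fix mm [-65.69 -30.99  52.36] F fix [-4.74  0.09  6.81] tq [-0.46  0.67 -0.06] w 0.004 tilt err [-1.4e-03 -5.0e-04 -1.0e+00] yaw -0.0001
```

```bash
python3 -m inch '0 0 0.0005 0 0 0 1;0 0 0 0 0 0 1;0 0 0 0 0 0 1'; python3 st.py; python3 -m inch '0 0 0.0005 0 0 0 1;0 0 0 0 0 0 1;0 0 0 0 0 0 1'; python3 st.py;python3 -m inch '0 0 0.0005 0 0 0 1;0 0 0 0 0 0 1;0 0 0 0 0 0 1'; python3 st.py
```

```text
time: 5.33
tool_pos: [0.4855, -0.0548, 0.0519]
tool_rot: [0.0, 0.977, 0.212, -0.001]
contact_force: [-4.7, -2.3, 7.0]
gripper_width: -0.001
t 5.33 fix mm [-65.69 -31.01  51.9 ] F fix [-5.25 -0.11  6.96] tq [-0.39  0.63  0.01] w -0.001 tilt err [-1.4e-03 -5.0e-04 -1.0e+00] yaw -0.0002
time: 5.58
tool_pos: [0.4855, -0.0548, 0.0514]
tool_rot: [0.0, 0.977, 0.212, -0.001]
contact_force: [-3.4, -2.6, 7.2]
gripper_width: -0.002
t 5.58 fix mm [-65.66 -31.01  51.43] F fix [-4.21 -0.94  7.22] tq [-0.43  0.66  0.02] w -0.002 tilt err [-1.3e-03 -4.0e-04 -1.0e+00] yaw -0.0003
time: 5.83
tool_pos: [0.4855, -0.0548, 0.0509]
tool_rot: [0.0, 0.977, 0.212, -0.001]
contact_force: [-4.7, -1.6, 6.9]
gripper_width: -0.002
t 5.83 fix mm [-65.68 -30.97  50.9 ] F fix [-4.88  0.51  6.87] tq [-0.36  0.66 -0.03] w -0.002 tilt err [-1.4e-03 -4.0e-04 -1.0e+00] yaw -0.0002
```

```bash
python3 -m inch '0 0 0.0005 0 0 0 1;0 0 0 0 0 0 1;0 0 0 0 0 0 1'; python3 st.py; python3 -m inch '0 0 0.0004 0 0 0 1;0 0 0 0 0 0 1;0 0 0 0 0 0 1'; python3 st.py;python3 - <<'E'
from plant import *; import cv2
cv2.imwrite("pics/w2.png",grab_frame("wrist")); cv2.imwrite("pics/s2.png",cv2.resize(grab_frame("side")[160:320,200:400],None,fx=4,fy=3.75 and 4)[:600])
E
```

```text
time: 6.08
tool_pos: [0.4855, -0.0548, 0.0505]
tool_rot: [0.0, 0.977, 0.212, -0.001]
contact_force: [-4.1, -1.7, 7.7]
gripper_width: 0.0
t 6.08 fix mm [-65.64 -31.01  50.47] F fix [-4.43  0.16  7.75] tq [-0.4   0.71 -0.  ] w 0.0 tilt err [-1.3e-03 -5.0e-04 -1.0e+00] yaw -0.0002
time: 6.33
tool_pos: [0.4855, -0.0548, 0.0504]
tool_rot: [0.0, 0.977, 0.212, -0.001]
contact_force: [-5.0, -2.1, 10.1]
gripper_width: -0.001
t 6.33 fix mm [-65.62 -31.    50.4 ] F fix [-5.43  0.16 10.11] tq [-0.34  0.88  0.05] w -0.001 tilt err [-1.6e-03 -4.0e-04 -1.0e+00] yaw -0.0001
```

View pics/w2.png

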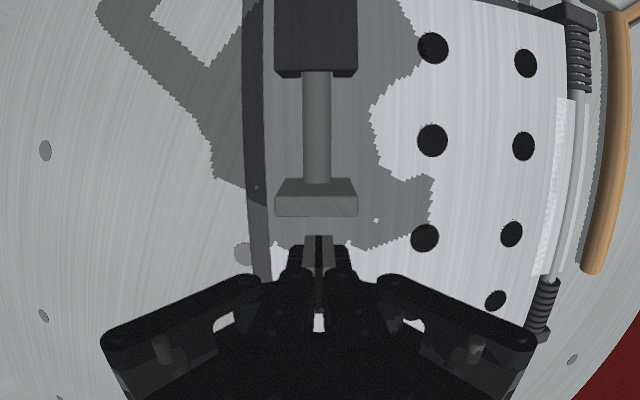

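View pics/s2.png

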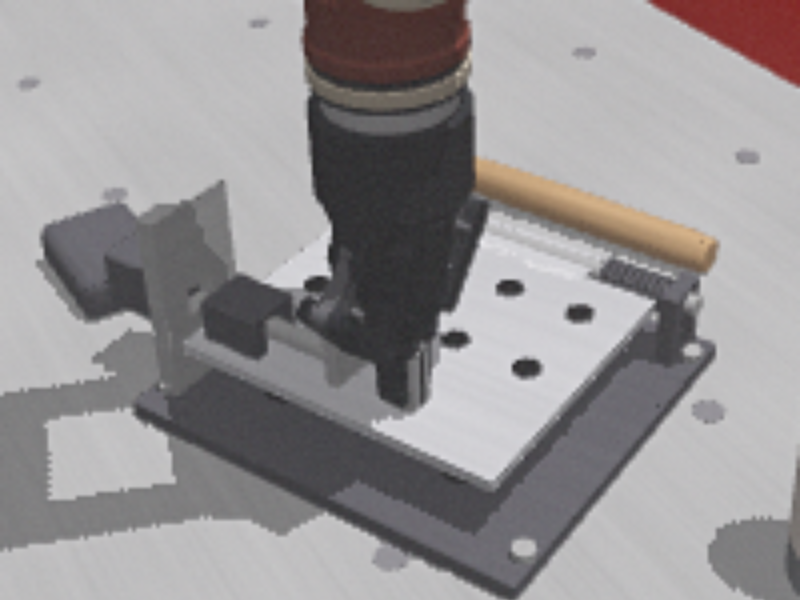

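```bash
python3 -m inch '0 0 -0.0006 0 0 0 1;0 0 -0.0006 0 0 0 1;0 0 0 0 0 0 1;0 0 0 0 0 0 1'; python3 st.py; python3 -m inch '0 -0.001 0 0 0 0 1;0 -0.002 0 0 0 0 1;0 -0.002 0 0 0 0 1;0 -0.002 0 0 0 0 1;0 -0.002 0 0 0 0 1;0 -0.001 0 0 0 0 1;0 0 0 0 0 0 1;0 0 0 0 0 0 1'; python3 st.py
```

```text
time: 6.77
tool_pos: [0.4855, -0.0548, 0.0513]
tool_rot: [0.0, 0.977, 0.212, -0.001]
contact_force: [-3.4, -1.5, 5.9]
gripper_width: 0.004
t 6.77 fix mm [-65.64 -31.    51.27] F fix [-3.74  0.1   5.95] tq [-0.47  0.75 -0.  ] w 0.004 tilt err [-1.2e-03 -4.0e-04 -1.0e+00] yaw -0.0002
time: 7.43
tool_pos: [0.484, -0.0465, 0.0527]
tool_rot: [0.002, 0.977, 0.212, 0.002]
contact_force: [1.1, -4.2, 6.8]
gripper_width: 0.001
t 7.43 fix mm [-63.57 -22.79  52.73] F fix [-0.71 -4.29  6.85] tq [-0.66 -0.23  0.05] w 0.001 tilt err [ 0.0054 -0.0023 -1.    ] yaw -0.0002
```

```bash
python3 -m inch '0 0 0 0 0 0 1;0 0 0 0 0 0 1;0 0 0 0 0 0 1'; python3 st.py
```

```text
time: 7.68
tool_pos: [0.484, -0.0464, 0.0527]
tool_rot: [0.002, 0.977, 0.212, 0.002]
contact_force: [2.3, -3.4, 6.5]
gripper_width: 0.004
t 7.68 fix mm [-63.53 -22.78  52.74] F fix [ 0.64 -4.07  6.45] tq [-0.63 -0.26  0.03] w 0.004 tilt err [ 0.0054 -0.0022 -1.    ] yaw -0.0003
```

```bash
python3 -m inch '0 -0.001 0.0005 0 0 0 1;0 -0.001 0.0005 0 0 0 1;0 -0.001 0 0 0 0 1;0 -0.001 0 0 0 0 1;0 0 0 0 0 0 1;0 0 0 0 0 0 1'; python3 st.py; python3 -m inch '0 -0.001 0 0 0 0 1;0 -0.001 0 0 0 0 1;0 -0.001 0 0 0 0 1;0 0 0 0 0 0 1;0 0 0 0 0 0 1'; python3 st.py
```

```text
time: 8.18
tool_pos: [0.4826, -0.043, 0.0519]
tool_rot: [0.002, 0.977, 0.212, 0.003]
contact_force: [1.0, -4.7, 6.2]
gripper_width: -0.002
t 8.18 fix mm [-63.35 -19.04  51.91] F fix [-1.   -4.66  6.22] tq [-0.67 -0.31 -0.02] w -0.002 tilt err [ 0.0061 -0.0026 -1.    ] yaw -0.0002
time: 8.6
tool_pos: [0.4815, -0.0402, 0.052]
tool_rot: [0.002, 0.977, 0.212, 0.003]
contact_force: [1.4, -4.1, 5.7]
gripper_width: -0.001
t 8.6 fix mm [-63.28 -16.07  51.96] F fix [-0.38 -4.32  5.73] tq [-0.67 -0.32  0.04] w -0.001 tilt err [ 0.0063 -0.0026 -1.    ] yaw -0.0002
```

```bash
for i in 1; do :; done; python3 -m inch '0 -0.001 0 0 0 0 1;0 -0.001 0 0 0 0 1;0 0 0 0 0 0 1;0 0 0 0 0 0 1'; python3 st.py; python3 -m inch '0 -0.001 0 0 0 0 1;0 -0.001 0 0 0 0 1;0 0 0 0 0 0 1;0 0 0 0 0 0 1'; python3 st.py; python3 -m inch '0 -0.001 0 0 0 0 1;0 -0.001 0 0 0 0 1;0 0 0 0 0 0 1;0 0 0 0 0 0 1'; python3 st.py
```

```text
time: 8.93
tool_pos: [0.4807, -0.0384, 0.052]
tool_rot: [0.002, 0.977, 0.212, 0.003]
contact_force: [2.1, -5.2, 7.3]
gripper_width: 0.002
t 8.93 fix mm [-63.25 -14.08  51.99] F fix [-0.23 -5.56  7.33] tq [-0.67 -0.43 -0.01] w 0.002 tilt err [ 0.0064 -0.0026 -1.    ] yaw -0.0003
time: 9.27
tool_pos: [0.4798, -0.0366, 0.052]
tool_rot: [0.002, 0.977, 0.212, 0.003]
contact_force: [2.1, -3.6, 7.1]
gripper_width: -0.004
t 9.27 fix mm [-63.24 -12.1   52.  ] F fix [ 0.48 -4.13  7.15] tq [-0.77 -0.36 -0.01] w -0.004 tilt err [ 0.0064 -0.0026 -1.    ] yaw -0.0002
time: 9.6
tool_pos: [0.4792, -0.0351, 0.0521]
tool_rot: [0.002, 0.977, 0.212, 0.003]
contact_force: [2.8, -5.3, 6.7]
gripper_width: -0.004
t 9.6 fix mm [-63.19 -10.47  52.14] F fix [ 0.31 -5.96  6.68] tq [-0.88 -0.41  0.03] w -0.004 tilt err [ 0.0069 -0.0034 -1.    ] yaw -0.0001
```

```bash
cat > avg.py <<'E'
from plant import *; from h import *
x=np.load("pose.npy"); a=x[2]; c,n=np.cos(a),np.sin(a); F=[]
for i in range(4):
    s=state(); F.append(s["contact_force"]); grab_frame("wrist")
s=state(); F.append(s["contact_force"]); f=np.mean(F,0); p=s["tool_pos"]-[x[0],x[1],0]
print("t",round(s["time"],2),"fix mm",(1000*np.array([c*p[0]+n*p[1],-n*p[0]+c*p[1],p[2]])).round(2),"F fix",np.round([c*f[0]+n*f[1],-n*f[0]+c*f[1],f[2]],2))
E
python3 -m inch '0 -0.001 0 0 0 0 1;0 -0.001 0 0 0 0 1;0 0 0 0 0 0 1;0 0 0 0 0 0 1'; python3 avg.py; python3 -m inch '0 -0.001 0 0 0 0 1;0 -0.001 0 0 0 0 1;0 0 0 0 0 0 1;0 0 0 0 0 0 1'; python3 avg.py; python3 -m inch '0 -0.001 0 0 0 0 1;0 -0.001 0 0 0 0 1;0 0 0 0 0 0 1;0 0 0 0 0 0 1'; python3 avg.py
```

```text
time: 9.93
tool_pos: [0.4785, -0.0334, 0.0522]
tool_rot: [0.003, 0.977, 0.212, 0.003]
contact_force: [2.4, -6.2, 6.5]
gripper_width: 0.002
t 10.13 fix mm [-63.16  -8.69  52.22] F fix [-0.36 -6.62  7.  ]
time: 10.47
tool_pos: [0.4777, -0.0317, 0.0522]
tool_rot: [0.003, 0.977, 0.212, 0.003]
contact_force: [2.5, -5.7, 6.5]
gripper_width: -0.001
t 10.67 fix mm [-63.16  -6.74  52.24] F fix [-0.8  -6.6   6.96]
time: 11.0
tool_pos: [0.4768, -0.0299, 0.0522]
tool_rot: [0.003, 0.977, 0.212, 0.003]
contact_force: [2.3, -7.1, 7.1]
gripper_width: -0.0
t 11.2 fix mm [-63.17  -4.71  52.21] F fix [-0.74 -6.82  6.86]
```

```bash
python3 -m inch '0 -0.001 0 0 0 0 1;0 -0.001 0 0 0 0 1;0 0 0 0 0 0 1'; python3 avg.py; python3 -m inch '0 -0.0005 0 0 0 0 1;0 -0.0005 0 0 0 0 1;0 0 0 0 0 0 1'; python3 avg.py; python3 -m inch '0 -0.0005 0 0 0 0 1;0 -0.0005 0 0 0 0 1;0 0 0 0 0 0 1'; python3 avg.py; python3 - <<'E'
from plant import *; import cv2
cv2.imwrite("pics/w3.png",grab_frame("wrist"))
E
```

```text
time: 11.45
tool_pos: [0.476, -0.028, 0.0522]
tool_rot: [0.003, 0.977, 0.212, 0.003]
contact_force: [2.4, -7.1, 5.6]
gripper_width: 0.001
t 11.65 fix mm [-63.19  -2.7   52.23] F fix [-0.71 -6.8   6.72]
time: 11.9
tool_pos: [0.4756, -0.0272, 0.0522]
tool_rot: [0.003, 0.977, 0.212, 0.003]
contact_force: [1.6, -5.4, 8.3]
gripper_width: -0.001
t 12.1 fix mm [-63.18  -1.76  52.24] F fix [-0.97 -6.97  6.85]
time: 12.35
tool_pos: [0.4752, -0.0263, 0.0522]
tool_rot: [0.003, 0.977, 0.212, 0.003]
contact_force: [2.3, -6.2, 6.7]
gripper_width: 0.005
t 12.55 fix mm [-63.21  -0.78  52.23] F fix [-0.52 -6.98  7.13]
```

View pics/w3.png

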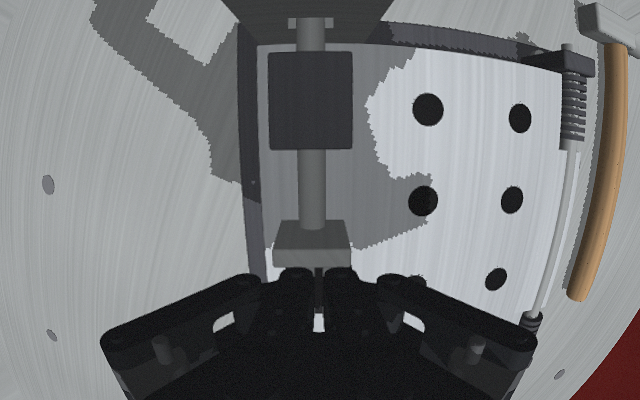

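```bash
python3 -m inch '0 -0.0005 0 0 0 0 1;0 -0.0005 0 0 0 0 1;0 0 0 0 0 0 1' >/dev/null; python3 avg.py; python3 -m inch '0 -0.0005 0 0 0 0 1;0 -0.0005 0 0 0 0 1;0 0 0 0 0 0 1'>/dev/null; python3 avg.py;
```

```text
t 13.05 fix mm [-63.23   0.24  52.2 ] F fix [-1.03 -6.99  6.85]
t 13.5 fix mm [-63.24   1.25  52.19] F fix [-0.72 -7.04  7.21]
```

```bash
python3 -m inch '0 -0.0005 0 0 0 0 1;0 -0.0005 0 0 0 0 1;0 0 0 0 0 0 1' >/dev/null; python3 avg.py; python3 -m inch '0 -0.0005 0 0 0 0 1;0 -0.0005 0 0 0 0 1;0 0 0 0 0 0 1'>/dev/null; python3 avg.py;
```

```text
t 13.95 fix mm [-63.22   2.26  52.22] F fix [-0.74 -6.94  6.97]
t 14.4 fix mm [-63.24   3.28  52.18] F fix [-1.1  -7.37  7.  ]
```

```bash
python3 -m inch '0 -0.0005 0 0 0 0 1;0 -0.0005 0 0 0 0 1;0 0 0 0 0 0 1' >/dev/null; python3 avg.py; python3 -m inch '0 -0.0005 0 0 0 0 1;0 -0.0005 0 0 0 0 1;0 0 0 0 0 0 1'>/dev/null; python3 avg.py;
```

```text
t 14.85 fix mm [-63.25   4.28  52.18] F fix [-0.89 -7.14  7.03]
t 15.3 fix mm [-63.26   5.29  52.17] F fix [-1.04 -7.33  7.03]
```

```bash
python3 -m inch '0 -0.0005 0 0 0 0 1;0 -0.0005 0 0 0 0 1;0 0 0 0 0 0 1' >/dev/null; python3 avg.py; python3 -m inch '0 -0.0005 0 0 0 0 1;0 -0.0005 0 0 0 0 1;0 0 0 0 0 0 1'>/dev/null; python3 avg.py;
```

```text
t 15.75 fix mm [-63.25   6.23  52.21] F fix [-0.77 -6.74  7.29]
t 16.2 fix mm [-63.28   7.27  52.18] F fix [-1.11 -7.08  7.56]
```

```bash
python3 -m inch '0 -0.0005 0 0 0 0 1;0 -0.0005 0 0 0 0 1;0 0 0 0 0 0 1' >/dev/null; python3 avg.py; python3 -m inch '0 -0.0005 0 0 0 0 1;0 -0.0005 0 0 0 0 1;0 0 0 0 0 0 1'>/dev/null; python3 avg.py;
```

```text
t 16.65 fix mm [-63.28   8.26  52.17] F fix [-1.14 -6.93  7.09]
t 17.1 fix mm [-63.28   9.27  52.17] F fix [-1.02 -6.88  6.94]
```

```bash
python3 -m inch '0 -0.0005 0 0 0 0 1;0 -0.0005 0 0 0 0 1;0 0 0 0 0 0 1' >/dev/null; python3 avg.py; python3 -m inch '0 -0.0005 0 0 0 0 1;0 -0.0005 0 0 0 0 1;0 0 0 0 0 0 1'>/dev/null; python3 avg.py;
```

```text
t 17.55 fix mm [-63.27  10.27  52.17] F fix [-0.92 -6.93  7.16]
t 18.0 fix mm [-63.3   11.29  52.15] F fix [-1.08 -7.39  7.38]
```

```bash
python3 -m inch '0 -0.0005 0 0 0 0 1;0 -0.0005 0 0 0 0 1;0 0 0 0 0 0 1' >/dev/null; python3 avg.py; python3 -m inch '0 -0.0005 0 0 0 0 1;0 -0.0005 0 0 0 0 1;0 0 0 0 0 0 1'>/dev/null; python3 avg.py;
```

```text
t 18.45 fix mm [-63.32  12.3   52.13] F fix [-1.16 -6.69  7.05]
t 18.9 fix mm [-63.33  13.3   52.12] F fix [-0.94 -7.35  6.86]
```

```bash
python3 -m inch '0 -0.0005 0 0 0 0 1;0 -0.0005 0 0 0 0 1;0 0 0 0 0 0 1' >/dev/null; python3 avg.py; python3 -m inch '0 -0.0005 0 0 0 0 1;0 -0.0005 0 0 0 0 1;0 0 0 0 0 0 1'>/dev/null; python3 avg.py;
```

```text
t 19.35 fix mm [-63.31  14.29  52.14] F fix [-1.15 -7.5   7.61]
t 19.8 fix mm [-63.36  15.31  52.11] F fix [-1.22 -7.56  7.22]
```

```bash
python3 -m inch '0 -0.0005 0 0 0 0 1;0 -0.0005 0 0 0 0 1;0 0 0 0 0 0 1' >/dev/null; python3 avg.py; 
```

```text
t 20.25 fix mm [-63.35  16.32  52.11] F fix [-1.47 -7.05  7.16]
```

```bash
python3 -m inch '0 -0.0005 0 0 0 0 1;0 -0.0005 0 0 0 0 1;0 0 0 0 0 0 1' >/dev/null; python3 avg.py; python3 -m inch '0 -0.0005 0 0 0 0 1;0 -0.0005 0 0 0 0 1;0 0 0 0 0 0 1'>/dev/null; python3 avg.py;
```

```text
t 20.7 fix mm [-63.35  17.34  52.1 ] F fix [-1.3  -7.16  7.1 ]
t 21.15 fix mm [-63.36  18.34  52.11] F fix [-1.5  -7.14  7.34]
```

```bash
python3 -m inch '0 -0.0005 0 0 0 0 1;0 -0.0005 0 0 0 0 1;0 0 0 0 0 0 1' >/dev/null; python3 avg.py; 
```

```text
t 21.6 fix mm [-63.38  19.35  52.08] F fix [-1.23 -7.29  7.1 ]
```

```bash
python3 -m inch '0 -0.0005 0 0 0 0 1;0 -0.0005 0 0 0 0 1;0 0 0 0 0 0 1' >/dev/null; python3 avg.py; 
```

```text
t 22.05 fix mm [-63.39  20.34  52.07] F fix [-1.1  -7.34  7.07]
```

```bash
python3 -m inch '0 -0.0005 0 0 0 0 1;0 -0.0005 0 0 0 0 1;0 0 0 0 0 0 1' >/dev/null; python3 avg.py; 
```

```text
t 22.5 fix mm [-63.39  21.34  52.06] F fix [-1.25 -7.26  7.17]
```

```bash
python3 -m inch '0 -0.0005 0 0 0 0 1;0 -0.0005 0 0 0 0 1;0 0 0 0 0 0 1' >/dev/null; python3 avg.py; 
```

```text
t 22.95 fix mm [-63.39  22.2   52.13] F fix [-1.29 -7.59  7.31]
```

```bash
python3 -m inch '0 -0.0005 0 0 0 0 1;0 -0.0005 0 0 0 0 1;0 0 0 0 0 0 1' >/dev/null; python3 avg.py; 
```

```text
t 23.4 fix mm [-63.38  22.86  52.16] F fix [-1.54 -9.17  6.77]
```

```bash
python3 -m inch '0 -0.0005 0 0 0 0 1;0 0 0 0 0 0 1;0 0 0 0 0 0 1' >/dev/null; python3 avg.py; 
```

```text
t 23.85 fix mm [-63.36  23.14  52.21] F fix [ -1.55 -10.31   6.11]
```

```bash
python3 -m inch '0 -0.0005 0 0 0 0 1;0 0 0 0 0 0 1;0 0 0 0 0 0 1' >/dev/null; python3 avg.py; python3 avg.py
```

```text
t 24.3 fix mm [-63.36  23.44  52.24] F fix [ -1.08 -10.59   6.4 ]
t 24.5 fix mm [-63.35  23.46  52.24] F fix [ -1.64 -10.36   6.11]
```

```bash
python3 -m inch '0 -0.0005 0 0 0 0 1;0 0 0 0 0 0 1;0 0 0 0 0 0 1' >/dev/null; python3 avg.py; python3 avg.py
```

```text
t 24.95 fix mm [-63.36  23.78  52.27] F fix [ -1.95 -11.39   6.52]
t 25.15 fix mm [-63.34  23.76  52.27] F fix [ -1.74 -11.48   6.03]
```

```bash
python3 -m inch '0 0.0005 0 0 0 0 1;0 0.0005 0 0 0 0 1;0 0.0005 0 0 0 0 1;0 0.0005 0 0 0 0 1;0 0.001 0 0 0 0 1;0 0.001 0 0 0 0 1;0 0.001 0 0 0 0 1;0 0.001 0 0 0 0 1;0 0.001 0 0 0 0 1;0 0 0 0 0 0 1' >/dev/null; python3 avg.py; python3 - <<'E'
from plant import *; import cv2
cv2.imwrite("pics/w4.png",grab_frame("wrist"))
E
```

```text
t 26.18 fix mm [-63.65  21.76  51.  ] F fix [1.09 5.05 8.67]
```

View pics/w4.png

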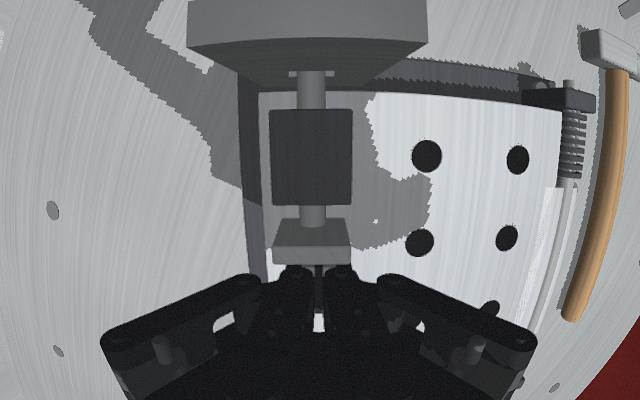

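```bash
python3 -m inch '0 0.001 -0.0005 0 0 0 1;0 0.001 -0.0005 0 0 0 1;0 0.001 -0.0005 0 0 0 1;0 0.001 -0.0005 0 0 0 1;0 0 -0.0005 0 0 0 1;0 0 -0.0005 0 0 0 1;0 0 -0.0005 0 0 0 1;0 0 -0.0005 0 0 0 1;0 0 0 0 0 0 1;0 0 0 0 0 0 1' >/dev/null; python3 avg.py; python3 -m inch '0 0 -0.0005 0 0 0 1;0 0 -0.0005 0 0 0 1;0 0 -0.0005 0 0 0 1;0 0 -0.0005 0 0 0 1;0 0 -0.001 0 0 0 1;0 0 0 0 0 0 1' >/dev/null; python3 avg.py
```

```text
t 27.27 fix mm [-64.87  16.58  54.18] F fix [2.17 3.44 5.16]
t 27.97 fix mm [-65.35  16.57  56.9 ] F fix [-0.05 -0.29  0.28]
```

```bash
python3 -m inch '0 0.002 -0.005 0 0 0 1;0 0.002 -0.01 0 0 0 1;0 0 -0.02 0 0 0 1;0 0 -0.03 0 0 0 1;0 0 -0.03 0 0 0 1;0 0 -0.03 0 0 0 1;0 0 -0.01 0 0 0 1;0 0 0 0 0 0 1;0 0 0 0 0 0 1' ; python3 - <<'E'
from plant import *; import cv2
cv2.imwrite("pics/w5.png",grab_frame("wrist"));im=grab_frame("side"); cv2.imwrite("pics/side5.png",im); cv2.imwrite("pics/s5.png",cv2.resize(im[180:320,205:390],None,fx=4,fy=4,interpolation=2))
E
cat > chk.py <<'E'
from plant import *; from h import *
x=np.load("pose.npy"); c=camera_info("side"); c2=camera_info("wrist")
for t in(-.01,0,.013,.025,.04): print(t,proj(world(plate([(180,-100,0),(180,100,0)],t),x),c).round(1).tolist())
E
python3 chk.py
```

```text
time: 28.72
tool_pos: [0.4681, -0.0151, 0.1925]
tool_rot: [0.0, 0.977, 0.212, 0.001]
contact_force: [0.7, 0.6, -0.8]
gripper_width: 0.0
-0.01 [[322.6, 279.6], [245.4, 244.5]]
0 [[322.6, 278.8], [245.3, 243.8]]
0.013 [[322.6, 277.9], [245.2, 242.9]]
0.025 [[322.6, 277.0], [245.1, 242.1]]
0.04 [[322.6, 275.9], [245.0, 241.1]]
```

View pics/s5.png

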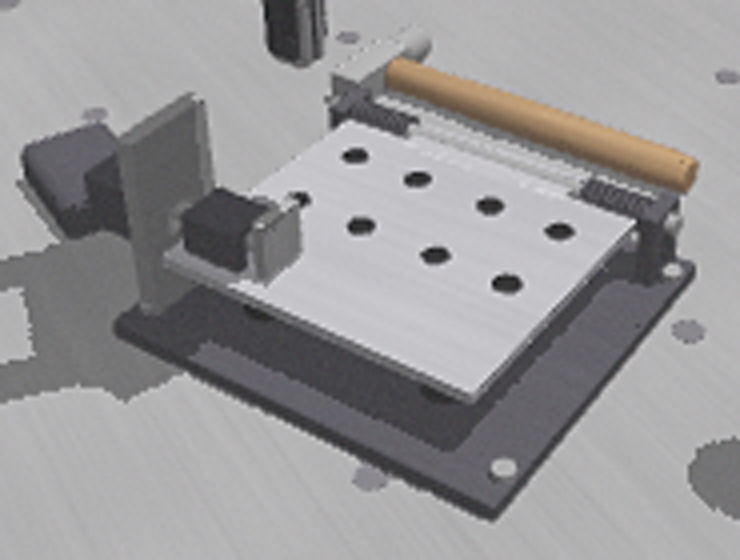

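View pics/w5.png

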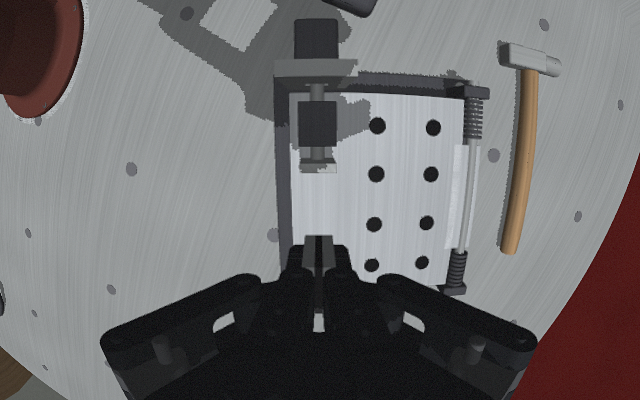

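```bash
python3 -c "
from plant import *
print(job_done())"
```

```text
the job is handed in; nothing more can be done
None
```

I pushed the plate down to level, pushed the bolt home through the keeper onto its pad, and backed off. The plate stayed level when I let go. The job is handed in and no verdict was reported.

- **Levelling:** I pressed the shut fingertips on the bare face beside the tab until the plate touched its hard stop. The tip stood at 50.4 mm with about 10 N, where the camera-fitted model put the stop. I then eased up about 1 mm.
- **Seating the bolt:** Sliding took a steady 7 N or so, part of it the fingertips dragging on the plate. The pad was felt at about 37 mm of travel. I stopped at 11.5 N of sideways push, which puts the pad force at an estimated 4.3 to 5.3 N. The highest force I read on the fixture was about 13 N in total.
- **After release:**
  - **Plate and forces:** The tool force read about zero. In the side picture the plate's free corner is at row 279, against 278.8 predicted for level, so it is within roughly 0.02 rad.
  - **Bolt and neighbours:** The wrist picture shows the tab still near the barrel. I never went near the hammer, the can or the block, and saw no sign that they had moved.

**Not checked directly:** I could not measure the pad force after letting go. I expect 2 to 3 N from the bolt's friction, which is above the 0.3 N needed.

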